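Secure a painting panel with the bench vacuum pump

ROBOT

A 6-joint arm with a two-finger parallel gripper is mounted at the origin on the work surface. World frame = base frame: x ahead of the robot, y to its left, z up, the work surface at z = 0. Lengths are in mm, angles in rad, forces in N, time in s.
With the tool pointing down it reaches from about 300 to 875 mm from the base axis. Payload 6.4 kg.
Tool frame: the origin (TCP) lies at the very end of the fingers, on their centre line; the grasp point (between the pads) lies 19 mm behind it; z points along the fingers, y is the direction in which the jaws open and shut (so a half turn about z gives the same grasp; the last joint's range is limited). The gripper opens to 88 mm and grips with 3 to 60 N. Pads are 18 mm wide; open, the fingers measure 123 mm over their backs; the gripper's body (75 mm by 187 mm) begins 45 mm behind the grasp point.
Start: joints at [-1.364, 0.181, 1.607, -0, 1.354, -0.206], TCP at [230.693, -526.709, 238.714] pointing down, gripper open.
Joint ranges: [-2.99, 2.99], [-0.89, 2.07], [0.3, 2.58], [-1.14, 4.28], [0, 2.63], [-3.12, 3.12]. Speed limits (rad/s): [2.57, 2.57, 3.01, 3.14, 3.14, 3.14].

INTERFACE

Orientations are given as a unit quaternion [x, y, z, w].
In Python, from rig import robot, imaging, job gives the robot as it stands.
- The arm moves only by the shell command python3 -m pendant 'ROWS'. ROWS is JSON, a list of rows, each a list of 5 numbers: the shift along the tool's x, y, z in m, then the turn about the tool's z in degrees, then the closure in counts, from 0 (fully open) to 255 (shut). In form: [[x, y, z, turn, jaw], ...]. A call has exactly 8 rows; each row is the pose to reach, as a shift and turn from the pose commanded when the call began, along the tool's axes at that moment; what a row does not reach only later rows make up. A row lasts 1/8 s, in which the tool goes at most 62.5 mm and 10.7 degrees, less where a joint would pass 70% of its speed; a pose out of reach is approached as far as the arm can. A call with a gripper value outside its range is refused whole. The fingers move at their own pace and stop on an object; the grip force is fixed at half the most. Time passes only in rows, so rows that repeat a pose let the fingers close, or fill a call up. It gives the time, the measured TCP pose, the force and the opening at its end, in the units of the state.
- robot.read_state(): the state, without advancing time (a new reading comes with each control period).
- imaging.get_image(name): name is "scene" or "top" or "wrist"; returns a dict with "img" (480x640x3 uint8, blue, green, red), "fx", "fy", "cx", "cy" (pixels), "distortion" ([k1, k2, p1, p2, k3] as OpenCV has them; the pictures are not rectified), "R" (3x3) and "t" (3): a world point X has camera coordinates R X + t. Camera axes: x right, y down, z forward; pixel columns grow to the right and rows downward; lengths in mm; the calibration is good to about 2 mm. A picture is of the moment at which its call begins. There is no depth.
- job.finish_job(): hands the job in, once; it reports no verdict.
The state is a dict: "clock": time; "joint_pos": joint angles; "qd": joint speeds; "effort": joint torques, N m; "ee_pos": TCP position; "tcp_rot": TCP orientation; "force": force on the tool from outside, world axes, zero at the start; "ft_torque": the same for the moment, N m; "finger_gap": finger opening in mm.
Only numpy, scipy, OpenCV 4.12 (cv2) and the standard library are available. Lean on these libraries where they do the work, as an engineer would, in place of code of your own. Each camera call takes 0.05 s, during which the arm holds its last target. There are 200 camera calls.

TASK

With the fingertips, push the small painted panel along the holder until it is snug against the stop, without lifting it. Then pump the vacuum pump's spring plunger with full strokes, letting it come right up between them, until the indicator pin stands fully out, and leave the plunger up. Do not touch the pin, do not press the small release button, and leave the other things where they are.

Things in the scene. Friction and masses are not known exactly. Their poses are not given: they have to be found in the camera images.
- holder: Panel holder fixed to the bench: an aluminium plate 200 x 140 mm (x, y), 12 mm thick, origin at the centre of its underside. Along its x axis run two wooden rails 8 mm wide, 104 mm apart inside, from x = -75 to +90 mm, tops 22 mm above the bench; across its +x end stands a wooden stop, inner face at x = +90 mm, top 32 mm above the bench. The panel slides between the rails.
- panel: Small painted wooden panel, 100 x 100 mm and 18 mm thick (about 0.2 kg), loose on the holder's plate between the rails, underside 12 mm and top 30 mm above the bench. Origin at the centre of its underside; x axis along the rails towards the stop. At the start it is 30 to 55 mm short of the stop; home, its origin is at x = +40 mm in the holder's frame.
- panel_near (a point): Middle of the panel's edge face away from the stop (the face to push), 21 mm above the bench.
- pump: Vacuum hand pump fixed to the bench: steel flange 160 x 100 mm, 8 mm thick, and on it a grey housing 125 x 75 mm, top 65 mm above the bench. Origin at the centre of the underside. The plunger stands at x = -30 mm on its centre line, the indicator pin at (42, -20) mm and the release button at (42, 22) mm in its frame.
- plunger (a joint): Travel of the pump's spring plunger, m: 0 = up, 0.028 = fully down. It takes 5 N to start and 11 to 13 N fully down and springs back up within about half a second when let go. A stroke lifts the pin one step of about 6 mm (the first stroke 5 to 11 mm) only if it goes down to at least 0.024 and the plunger is first let up to 0.003 or less; a shallower stroke lifts it less or not at all.
- plunger_top (a point): Centre of the top of the plunger's black mushroom head, 48 mm across, on a 16 mm stem; 118 mm above the bench when up, 90 mm when fully down.
- pin (a joint): How far the indicator pin stands out, m: 0 = in, about 0.035 = fully out. It starts between 0.002 and 0.014. It climbs in steps while the plunger goes down and stays where it is in between; three to five full strokes bring it fully out, after which further strokes do nothing.
- pin_top (a point): Centre of the top of the steel indicator pin, 9 mm across; 72 mm above the bench at pin = 0 and 107 mm when fully out, when a dark ring at its foot comes into sight above its collar.
- release (a joint): Travel of the release button, m: 0 = up, 0.005 = pressed (springy, 2 to 5 N). To be left alone.
- release_top (a point): Centre of the top of the small steel release button, 14 mm across, 74 mm above the bench.
- brush_jar: Bystander: glass jar, 72 mm across and 85 mm high, with brushes standing up to 240 mm; origin at the centre of its underside.
- ink_bottle: Bystander: small white bottle with black cap, 36 mm across, 75 mm high; origin at the centre of its underside.
- paint_pot: Bystander: white jar, 38 mm across, 55 mm high; origin at the centre of its underside.
- tape_roll: Bystander: roll of tape lying flat, 90 mm across, 25 mm high; origin at the centre of its underside.
- palette_knife: Bystander: spatula-like palette knife lying flat, about 200 mm long; origin at about the middle of its length, on the bench.
- sand_block: Bystander: cork sanding block 70 x 40 x 28 mm; origin at the centre of its underside.
- mug: Bystander: white mug, 80 mm across, 90 mm high; origin at the centre of its underside.

How it is judged:
By the outcome, as a careful person would: the job done as asked, in the order asked, and still so for the second after the job is handed in, with the robot touching nothing.
It also fails if it takes over 54 s, if anything falls off the work surface, if the arm or the gripper's body presses on something with over 40 N, if the wrist force passes 120 N, or if a joint passes its speed limit or range.

## Working session

There is one attempt and no reset: what is moved stays moved. The work goes in short steps, Python scripts to look and compute and a shell command to move; the robot and the scene stay as the last step left them, time stands still between calls to the robot, and variables do not carry over. Pictures are saved under pics/ and viewed, about 8 in all and at most 12, crops included, and the job is handed in when it is done.

```bash
mkdir -p pics; python3 - <<'E'
from rig import robot, imaging
import cv2,pickle
for n in("scene","top"):
    d=imaging.get_image(n);cv2.imwrite(f"pics/{n}0.png",d["img"]);pickle.dump(d,open(f"{n}0.pkl","wb"))
    print(n,d["fx"],d["cx"],d["cy"],d["distortion"],(-d["R"].T@d["t"]).round())
print(robot.read_state())
E
```

```text
scene 590.7421025721693 325.36927269637255 235.44619277404465 [-0.10978813  0.          0.          0.          0.        ] [1087.  890. 1432.]
top 614.5051352378788 301.14533651747865 233.88184430573128 [-0.07986943  0.          0.          0.          0.        ] [ 280.   27. 1655.]
{'clock': 0.1, 'joint_pos': array([-1.36431626e+00,  1.81452474e-01,  1.60790876e+00,  1.55501989e-05,
        1.35382092e+00, -2.06323257e-01]), 'qd': array([ 0.00081808,  0.00020874, -0.00072756,  0.00097019, -0.00094265,
        0.00041716]), 'effort': array([ 4.84175453e-04, -4.34819412e+01, -3.42696047e+01,  7.04859104e-02,
        3.40306666e-02, -3.54255053e-05]), 'ee_pos': array([ 230.58346552, -526.20681978,  237.90790935]), 'tcp_rot': array([ 9.78774726e-01,  2.04937564e-01,  7.52915179e-06, -7.94747464e-04]), 'force': array([ 0.27531489,  0.14038144, -0.21134503]), 'ft_torque': array([-0.01176757, -0.02403576, -0.00329511]), 'finger_gap': 87.98872781665504}
```

View pics/top0.png

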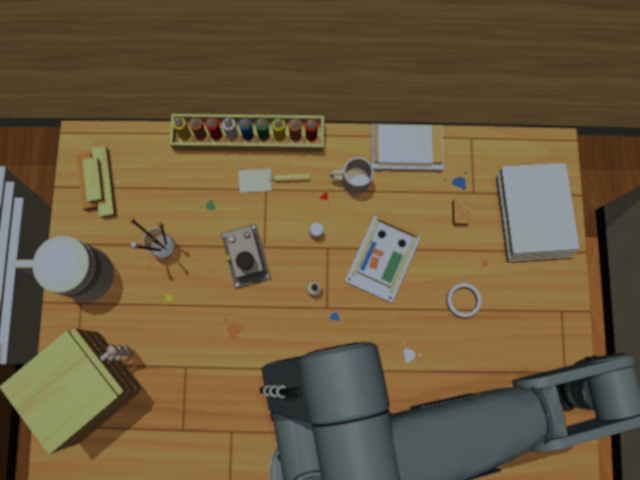

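View pics/scene0.png

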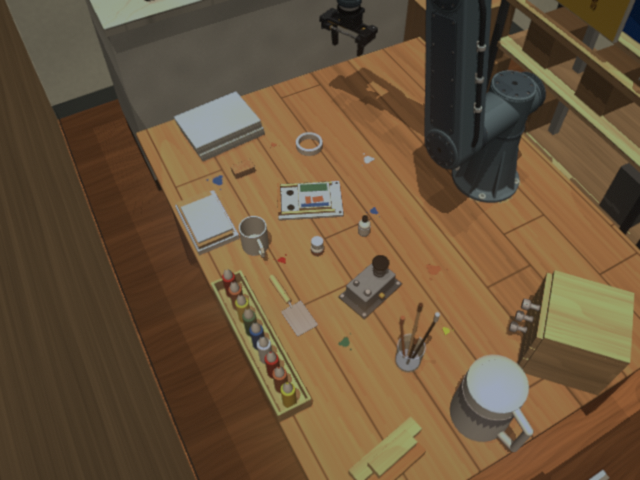

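The top view shows the holder at about (383,258), with its near left edge at (350,282), and the pump at (246,255), plunger at (245,260). Both need an enlarged look.

```bash
python3 - <<'E'
import cv2,numpy as np
t=cv2.imread("pics/top0.png");s=cv2.imread("pics/scene0.png")
def c(i,x,y,w,h,k): return cv2.resize(i[y:y+h,x:x+w],None,fx=k,fy=k,interpolation=cv2.INTER_CUBIC)
a=c(t,335,205,100,100,4);b=c(t,205,210,100,100,4)
o=np.hstack([a,b]);cv2.imwrite("pics/crop_top.png",o)
E
```

```text
(no output)
```

View pics/crop_top.png

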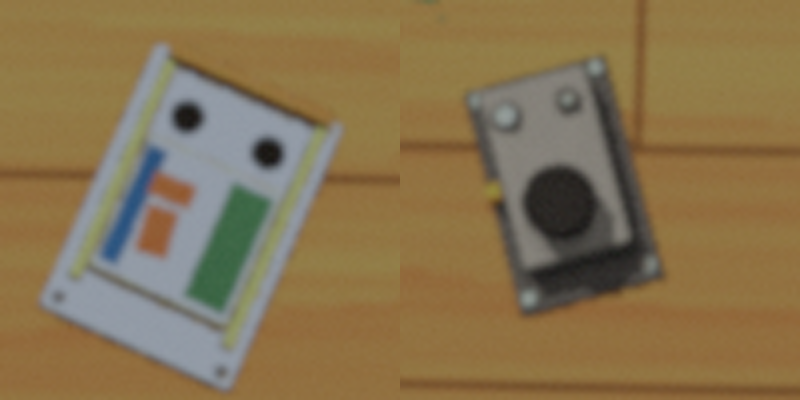

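```bash
cat >h.py <<'E'
import cv2,numpy as np
def ray(d,p,z):
    K=np.array([[d["fx"],0,d["cx"]],[0,d["fy"],d["cy"]],[0,0,1]])
    u=cv2.undistortPoints(np.array(p,float).reshape(-1,1,2),K,np.array(d["distortion"])).reshape(-1,2)
    r=np.c_[u,np.ones(len(u))]@d["R"]; c=-d["R"].T@d["t"]
    return c+r*((z-c[2])/r[:,2])[:,None]
def proj(d,X):
    K=np.array([[d["fx"],0,d["cx"]],[0,d["fy"],d["cy"]],[0,0,1]])
    return cv2.projectPoints(np.array(X,float).reshape(-1,3),cv2.Rodrigues(d["R"])[0],d["t"],K,np.array(d["distortion"]))[0].reshape(-1,2)
E
python3 - <<'E'
import pickle,numpy as np,cv2
from h import *
T=pickle.load(open("top0.pkl","rb"));S=pickle.load(open("scene0.pkl","rb"))
np.set_printoptions(precision=1,suppress=True)
f=lambda L,x0,y0:(np.array(L)+.5)/4-.5+[x0,y0]
h=ray(T,f([(40,303),(228,388),(340,125),(160,45)],335,205),12);print("plate",h.tolist())
x=(h[2]+h[3]-h[0]-h[1]);print("ctr",h.mean(0),"yaw",np.degrees(np.arctan2(x[1],x[0])),"len",np.linalg.norm(x)/2,np.linalg.norm(h[0]-h[1]))
p=ray(T,f([(90,265),(228,328)],335,205),30);print("panel near",p, p.mean(0),np.linalg.norm(p[0]-p[1]))
print("rail ends",ray(T,f([(75,275),(228,345)],335,205),22))
g=ray(T,f([(70,98),(203,58),(262,272),(125,312)],205,210),8);x=g[0]+g[1]-g[2]-g[3]
print("pump",g.mean(0),"yaw",np.degrees(np.arctan2(x[1],x[0])),np.linalg.norm(x)/2,np.linalg.norm(g[0]-g[1]))
for d,(x0,y0,w,hh) in((T,(225,235,40,40)),(S,(360,245,40,35))):
    m=(d["img"][y0:y0+hh,x0:x0+w].max(2)<45).astype(np.uint8)
    n,l,st,ce=cv2.connectedComponentsWithStats(m);i=1+st[1:,4].argmax();print("head",st[i],ce[i]+[x0,y0],ray(d,[ce[i]+[x0,y0]],114))
print("pin,rel",ray(T,f([(168,98),(105,115)],205,210),76))
E
```

```text
plate [[494.11718087759965, -77.7657863472098, 12.0], [438.8303311293231, -203.8277798165062, 12.0], [619.6362493960627, -282.64065251283824, 12.0], [673.7532883837225, -159.70436391720693, 12.0]]
ctr [ 556.6 -181.    12. ] yaw -24.036116587690152 len 197.33187952404768 137.652685961958
panel near [[ 517.8 -109.9   30. ]
 [ 477.  -201.7   30. ]] [ 497.4 -155.8   30. ] 100.47898501085311
rail ends [[ 512.1 -100.5   22. ]
 [ 466.6 -202.7   22. ]]
pump [557.8 190.9   8. ] yaw 16.683561353883686 153.34926975802043 95.12321508994283
head [ 12  18  16  17 201] [244.8 260.6] [[527.1 182.4 114. ]]Traceback (most recent call last):
  File "<stdin>", line 14, in <module>
ValueError: attempt to get argmax of an empty sequence
```

The panel is about 54 mm short of the stop, with the holder yawed -24°. The plunger is at about (528,182), and the two estimates of it agree. First move is to a point above and behind the panel.

```bash
python3 -m pendant '[[0.047,-0.032,0.01,6,170],[0.094,-0.064,0.025,12,170],[0.14,-0.096,0.04,18,170],[0.187,-0.128,0.055,24,170],[0.234,-0.159,0.07,30,170],[0.281,-0.191,0.085,36,170],[0.328,-0.223,0.1,42,170],[0.3745,-0.2547,0.12,47.7,170]]'
```

```text
clock: 1.1
ee_pos: [472.5, -141.6, 118.5]
tcp_rot: [0.978, -0.21, 0.001, 0.0]
force: [1.0, -1.7, 0.0]
finger_gap: 29.2
```

```bash
python3 -m pendant '[[0,0,0.02,0,170],[0,0,0.04,0,170],[0,0,0.06,0,170],[0,0,0.075,0,170],[0,0,0.085,0,170],[0,0,0.093,0,170],[0,0,0.099,0,170],[0,0,0.099,0,170]]'; python3 - <<'E'
from rig import robot,imaging
import cv2,numpy as np,pickle
t=imaging.get_image("top")["img"];w=imaging.get_image("wrist");pickle.dump(w,open("w1.pkl","wb"))
c=cv2.resize(t[195:315,325:445],None,fx=4,fy=4,interpolation=cv2.INTER_CUBIC)
cv2.imwrite("pics/p1.png",np.hstack([c[:,:400],cv2.resize(w["img"],None,fx=.62,fy=1)[:480]])[:, :800])
E
```

```text
clock: 2.1
ee_pos: [471.4, -143.2, 19.5]
tcp_rot: [0.978, -0.208, -0.0, -0.0]
force: [0.4, -0.3, 0.4]
finger_gap: 29.5
```

View pics/p1.png

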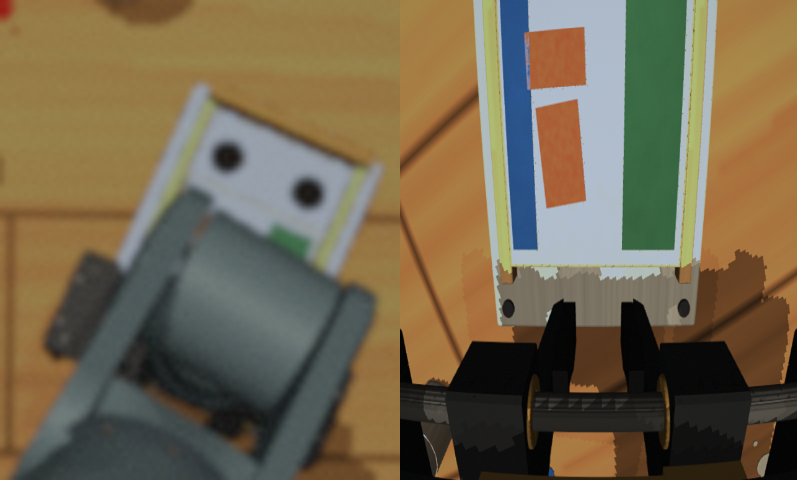

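The fingertips (wrist crop, about (598,305)) stand centred on the plate just behind the panel's near edge (row 265). Pushing now.

```bash
python3 -m pendant '[[0.006,0,0,0,170],[0.012,0,0,0,170],[0.018,0,0,0,170],[0.023,0,0,0,170],[0.028,0,0,0,170],[0.033,0,0,0,170],[0.038,0,0,0,170],[0.043,0,0,0,170]]'; python3 -m pendant '[[0.005,0,0,0,170],[0.01,0,0,0,170],[0.014,0,0,0,170],[0.018,0,0,0,170],[0.021,0,0,0,170],[0.023,0,0,0,170],[0.025,0,0,0,170],[0.025,0,0,0,170]]'
```

```text
clock: 3.2
ee_pos: [511.1, -160.8, 19.6]
tcp_rot: [0.978, -0.208, -0.0, -0.0]
force: [-0.5, 0.5, 0.2]
finger_gap: 29.3
clock: 4.2
ee_pos: [534.0, -171.0, 19.8]
tcp_rot: [0.978, -0.208, 0.0, 0.0]
force: [-0.7, -0.5, 0.4]
finger_gap: 29.4
```

```bash
python3 -m pendant '[[0.001,0,0,0,170],[0.002,0,0,0,170],[0.003,0,0,0,170],[0.004,0,0,0,170],[0.004,0,0,0,170],[0.004,0,0,0,170],[0.004,0,0,0,170],[0.004,0,0,0,170]]';python3 -m pendant '[[0.0005,0,0,0,170],[0.001,0,0,0,170],[0.0015,0,0,0,170],[0.002,0,0,0,170],[0.002,0,0,0,170],[0.002,0,0,0,170],[0.002,0,0,0,170],[0.002,0,0,0,170]]'
python3 - <<'E'
from rig import imaging
import cv2
w=imaging.get_image("wrist");cv2.imwrite("pics/w2.png",w["img"])
E
```

```text
clock: 5.2
ee_pos: [537.3, -172.5, 19.7]
tcp_rot: [0.978, -0.208, 0.0, 0.0]
force: [-0.7, -0.2, -0.1]
finger_gap: 29.6
clock: 6.2
ee_pos: [537.4, -172.5, 19.3]
tcp_rot: [0.978, -0.208, -0.002, -0.0]
force: [-8.1, 1.9, 6.1]
finger_gap: 29.4
```

View pics/w2.png

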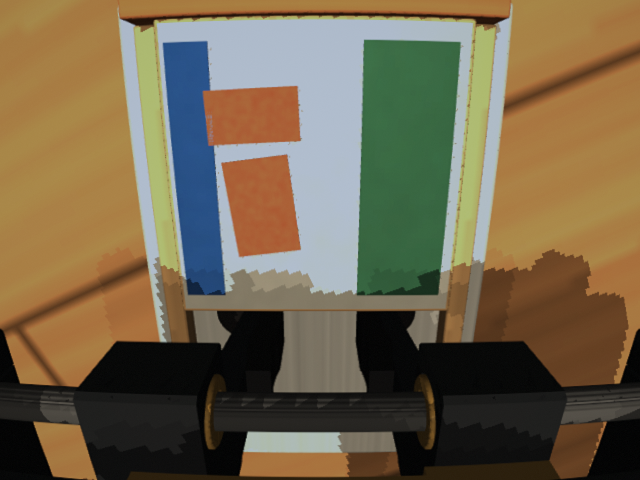

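The panel's far edge (row 18) now meets the stop with no visible gap, and it sits square. TCP motion stalled and the force rose from under 1 N to about 8 N. I'll give one slightly firmer nudge, then back off and lift.

```bash
python3 -m pendant '[[0.001,0,0,0,170],[0.002,0,0,0,170],[0.002,0,0,0,170],[0.002,0,0,0,170],[0.002,0,0,0,170],[0.002,0,0,0,170],[0.002,0,0,0,170],[0.002,0,0,0,170]]'; python3 -m pendant '[[-0.003,0,0,0,170],[-0.01,0,0,0,170],[-0.02,0,0,0,170],[-0.02,0,-0.02,0,170],[-0.02,0,-0.06,0,200],[-0.02,0,-0.11,0,255],[-0.02,0,-0.16,0,255],[-0.02,0,-0.16,0,255]]'
```

```text
clock: 7.25
ee_pos: [537.5, -172.4, 19.0]
tcp_rot: [0.978, -0.208, -0.004, -0.001]
force: [-13.6, 4.9, 11.1]
finger_gap: 29.3
clock: 8.25
ee_pos: [525.2, -167.4, 184.7]
tcp_rot: [0.978, -0.208, 0.005, 0.001]
force: [0.9, -0.4, -0.2]
finger_gap: 0.5
```

```bash
python3 -m pendant '[[-0.015,-0.035,0,0,255],[-0.038,-0.087,0,0,255],[-0.061,-0.14,0,0,255],[-0.084,-0.193,0,0,255],[-0.107,-0.246,0,0,255],[-0.127,-0.292,0.01,0,255],[-0.1397,-0.3207,0.02,0,255],[-0.1397,-0.3207,0.03,0,255]]'
python3 - <<'E'
from rig import imaging,robot
import cv2,numpy as np,pickle
w=imaging.get_image("wrist");s=imaging.get_image("scene");pickle.dump((w,s),open("w3.pkl","wb"))
c=cv2.resize(s["img"][210:320,320:440],(480,440),interpolation=cv2.INTER_CUBIC)
cv2.imwrite("pics/p3.png",np.hstack([c[:,80:400],cv2.resize(w["img"],(480,440))]))
print(robot.read_state()["ee_pos"])
E
```

```text
clock: 9.25
ee_pos: [524.5, 185.6, 148.0]
tcp_rot: [0.978, -0.207, -0.001, 0.0]
force: [0.8, -0.9, -0.5]
finger_gap: 0.9
[524.16698381 183.30195119 147.3655681 ]
```

View pics/p3.png

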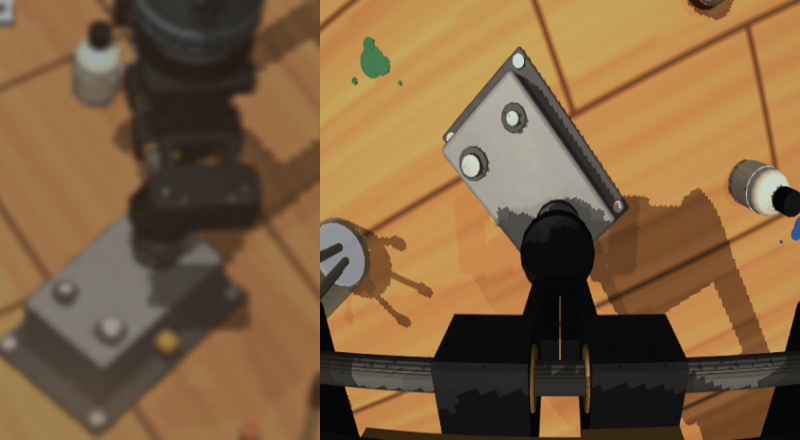

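The fingertips are centred over the plunger head (wrist crop, about (558,245)). The button at (473,163) and the pin at (513,118) are well clear. Trimming 4 mm and taking the first stroke.

```bash
python3 -m pendant '[[0.004,0,0.005,0,255],[0.004,0,0.012,0,255],[0.004,0,0.018,0,255],[0.004,0,0.022,0,255],[0.004,0,0.022,0,255],[0.004,0,0.022,0,255],[0.004,0,0.022,0,255],[0.004,0,0.022,0,255]]'
python3 -m pendant '[[0,0,0.008,0,255],[0,0,0.016,0,255],[0,0,0.023,0,255],[0,0,0.029,0,255],[0,0,0.034,0,255],[0,0,0.037,0,255],[0,0,0.039,0,255],[0,0,0.039,0,255]]'
```

```text
clock: 10.35
ee_pos: [529.6, 182.3, 127.9]
tcp_rot: [0.978, -0.208, 0.0, -0.0]
force: [-0.1, 0.4, 0.3]
finger_gap: 0.6
clock: 11.35
ee_pos: [530.0, 182.3, 90.4]
tcp_rot: [0.978, -0.208, 0.0, -0.0]
force: [-6.2, -0.8, 16.3]
finger_gap: 0.3
```

```bash
python3 -m pendant '[[0,0,-0.01,0,255],[0,0,-0.02,0,255],[0,0,-0.03,0,255],[0,0,-0.039,0,255],[0,0,-0.039,0,255],[0,0,-0.039,0,255],[0,0,-0.039,0,255],[0,0,-0.039,0,255]]'
python3 -m pendant '[[0,0,0.008,0,255],[0,0,0.016,0,255],[0,0,0.023,0,255],[0,0,0.029,0,255],[0,0,0.034,0,255],[0,0,0.038,0,255],[0,0,0.040,0,255],[0,0,0.040,0,255]]'
python3 -m pendant '[[0,0,-0.01,0,255],[0,0,-0.02,0,255],[0,0,-0.03,0,255],[0,0,-0.040,0,255],[0,0,-0.040,0,255],[0,0,-0.040,0,255],[0,0,-0.040,0,255],[0,0,-0.040,0,255]]'
python3 -m pendant '[[0,0,0.008,0,255],[0,0,0.016,0,255],[0,0,0.023,0,255],[0,0,0.029,0,255],[0,0,0.034,0,255],[0,0,0.038,0,255],[0,0,0.040,0,255],[0,0,0.040,0,255]]'
python3 -m pendant '[[0,0,-0.01,0,255],[0,0,-0.02,0,255],[0,0,-0.03,0,255],[0,0,-0.040,0,255],[0,0,-0.040,0,255],[0,0,-0.040,0,255],[0,0,-0.040,0,255],[0,0,-0.040,0,255]]'
python3 - <<'E'
from rig import imaging,robot
import cv2,numpy as np,pickle
w=imaging.get_image("wrist");s=imaging.get_image("scene")
c=cv2.resize(s["img"][210:320,320:440],(480,440),interpolation=cv2.INTER_CUBIC)
cv2.imwrite("pics/p4.png",np.hstack([c[:,80:400],cv2.resize(w["img"],(480,440))]))
E
```

```text
clock: 12.35
ee_pos: [529.2, 182.1, 127.3]
tcp_rot: [0.978, -0.208, -0.0, 0.0]
force: [0.2, 0.8, -0.7]
finger_gap: 0.4
clock: 13.35
ee_pos: [530.1, 182.3, 90.3]
tcp_rot: [0.978, -0.208, 0.0, 0.0]
force: [-9.6, -2.4, 24.7]
finger_gap: 0.2
clock: 14.35
ee_pos: [529.2, 182.2, 127.2]
tcp_rot: [0.978, -0.208, -0.0, 0.0]
force: [0.3, 0.7, 0.0]
finger_gap: 0.0
clock: 15.35
ee_pos: [530.1, 182.3, 90.3]
tcp_rot: [0.978, -0.208, 0.0, 0.0]
force: [-9.3, -2.9, 24.0]
finger_gap: 0.4
clock: 16.35
ee_pos: [529.2, 182.1, 127.2]
tcp_rot: [0.978, -0.208, -0.0, 0.0]
force: [-1.2, 1.1, -0.5]
finger_gap: 0.6
```

View pics/p4.png

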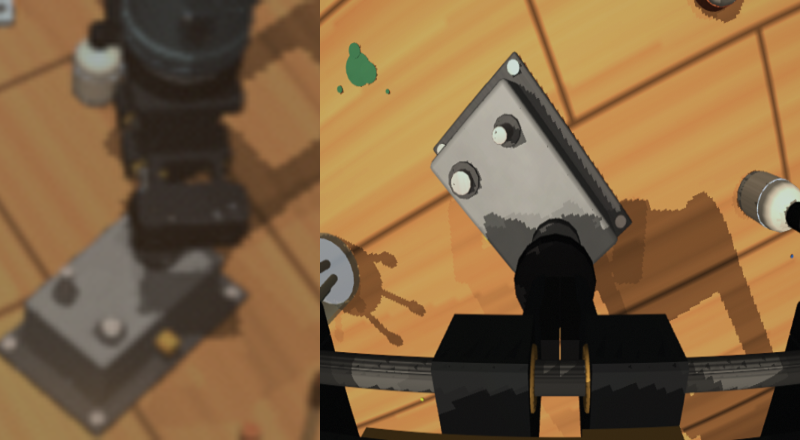

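After three full strokes, each bottoming at z≈90.3 with over 16 N, the pin in the wrist crop leans towards the camera at (500,135) from its foot at (510,128), so it's clearly higher. Extra strokes do no harm, so I'll make two more, then retreat and inspect.

```bash
python3 -m pendant '[[0,0,0.008,0,255],[0,0,0.016,0,255],[0,0,0.023,0,255],[0,0,0.029,0,255],[0,0,0.034,0,255],[0,0,0.038,0,255],[0,0,0.040,0,255],[0,0,0.040,0,255]]'
python3 -m pendant '[[0,0,-0.01,0,255],[0,0,-0.02,0,255],[0,0,-0.03,0,255],[0,0,-0.040,0,255],[0,0,-0.040,0,255],[0,0,-0.040,0,255],[0,0,-0.040,0,255],[0,0,-0.040,0,255]]'
python3 - <<'E'
from rig import imaging
import cv2
cv2.imwrite("pics/w_4.png",imaging.get_image("wrist")["img"])
E
python3 -m pendant '[[0,0,0.008,0,255],[0,0,0.016,0,255],[0,0,0.023,0,255],[0,0,0.029,0,255],[0,0,0.034,0,255],[0,0,0.038,0,255],[0,0,0.040,0,255],[0,0,0.040,0,255]]'
python3 -m pendant '[[0,0,-0.01,0,255],[0,0,-0.02,0,255],[0,0,-0.03,0,255],[0,0,-0.040,0,255],[0,0,-0.040,0,255],[0,0,-0.040,0,255],[0,0,-0.040,0,255],[0,0,-0.040,0,255]]'
python3 - <<'E'
from rig import imaging
import cv2,numpy as np
a=cv2.imread("pics/w_4.png");b=imaging.get_image("wrist")["img"];cv2.imwrite("pics/w_5.png",b)
f=lambda i:cv2.resize(i[80:230,130:290],None,fx=2.5,fy=2.5,interpolation=cv2.INTER_CUBIC)
cv2.imwrite("pics/p5.png",np.hstack([f(a),f(b)]))
print(cv2.absdiff(a,b)[80:230,130:290].max())
E
```

```text
clock: 17.45
ee_pos: [530.1, 182.3, 90.3]
tcp_rot: [0.978, -0.208, 0.001, 0.0]
force: [-10.0, -2.1, 23.9]
finger_gap: 0.7
clock: 18.45
ee_pos: [529.2, 182.1, 127.3]
tcp_rot: [0.978, -0.208, -0.0, 0.0]
force: [0.8, 0.9, 0.4]
finger_gap: 0.5
clock: 19.5
ee_pos: [530.1, 182.3, 90.3]
tcp_rot: [0.978, -0.208, 0.001, 0.0]
force: [-9.3, -2.0, 23.4]
finger_gap: 0.5
clock: 20.5
ee_pos: [529.2, 182.1, 127.3]
tcp_rot: [0.978, -0.208, -0.0, 0.0]
force: [-0.7, -0.2, -0.1]
finger_gap: 0.6
181
```

View pics/p5.png

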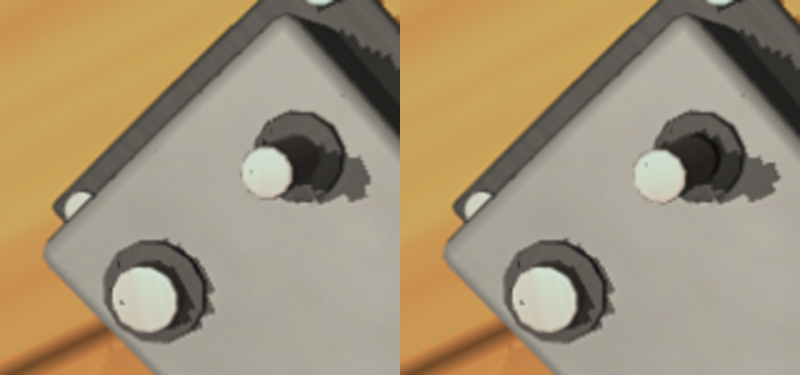

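The pin still moved on stroke 5: its head went from (267,172) to (659-400=259,175). A dark ring now shows at its foot. A sixth stroke will confirm it's fully out.

```bash
python3 -m pendant '[[0,0,0.008,0,255],[0,0,0.016,0,255],[0,0,0.023,0,255],[0,0,0.029,0,255],[0,0,0.034,0,255],[0,0,0.038,0,255],[0,0,0.040,0,255],[0,0,0.040,0,255]]'
python3 -m pendant '[[0,0,-0.01,0,255],[0,0,-0.02,0,255],[0,0,-0.03,0,255],[0,0,-0.040,0,255],[0,0,-0.040,0,255],[0,0,-0.040,0,255],[0,0,-0.040,0,255],[0,0,-0.040,0,255]]'
python3 - <<'E'
from rig import imaging
from h import *
a=cv2.imread("pics/w_5.png");d=imaging.get_image("wrist");b=d["img"];cv2.imwrite("pics/w_6.png",b)
print("diff 5-6",cv2.absdiff(a,b)[80:230,130:290].max())
yaw=np.radians(16.7)
for n in("w_4","w_5","w_6"):
    m=(cv2.imread(f"pics/{n}.png")[130:165,215:260].min(2)>190).astype(np.uint8)
    k,l,s,c=cv2.connectedComponentsWithStats(m);i=1+s[1:,4].argmax();print(n,s[i],c[i]+[215,130])
# predicted head pixel for given heights, from pump frame
P=np.array([557.8+42*np.cos(yaw)+20*np.sin(yaw),190.9+42*np.sin(yaw)-20*np.cos(yaw)])
for z in(95,101,107):print(z,proj(d,[[*P,z]]))
E
```

```text
clock: 21.55
ee_pos: [530.1, 182.2, 90.3]
tcp_rot: [0.978, -0.208, 0.0, 0.0]
force: [-9.1, -2.4, 23.6]
finger_gap: 0.6
clock: 22.55
ee_pos: [529.2, 182.1, 127.2]
tcp_rot: [0.978, -0.208, -0.0, 0.0]
force: [-0.3, 0.0, 0.8]
finger_gap: 0.7
diff 5-6 32
w_4 [ 13  10  17  15 192] [235.75520833 146.71875   ]
w_5 [  9  11  19  15 204] [232.8627451  147.96078431]
w_6 [  9  11  18  15 206] [232.8592233  148.05339806]
95 [[246.35306451 144.66651512]]
101 [[243.86667935 145.92399546]]
107 [[241.20635171 147.27082655]]
```

Stroke 6 didn't move the pin: its head stayed at (232.9,148). It's fully out. Lifting clear for a final look.

```bash
python3 -m pendant '[[0,0,-0.03,0,255],[0,0,-0.07,0,255],[0,0,-0.12,0,255],[-0.01,0.04,-0.15,0,255],[-0.02,0.09,-0.15,0,255],[-0.03,0.14,-0.15,0,255],[-0.04,0.19,-0.15,0,255],[-0.045,0.219,-0.15,0,255]]'
python3 - <<'E'
from rig import imaging
import cv2,numpy as np
t=imaging.get_image("top")["img"];s=imaging.get_image("scene")["img"]
g=lambda i,x,y,w,h:cv2.resize(i[y:y+h,x:x+w],(400,int(400*h/w)),interpolation=cv2.INTER_CUBIC)
L=np.vstack([g(t,120,130,360,180),g(t,330,200,120,100)[:333]]);R=np.vstack([g(s,330,230,80,88)])
R=np.vstack([R,np.zeros((max(0,L.shape[0]-R.shape[0]),400,3),np.uint8)])
cv2.imwrite("pics/fin.png",np.hstack([L,R[:L.shape[0]]]))
E
```

```text
clock: 23.6
ee_pos: [397.9, -0.8, 277.7]
tcp_rot: [0.978, -0.209, 0.0, 0.0]
force: [0.4, 0.3, 0.8]
finger_gap: 0.6
```

View pics/fin.png

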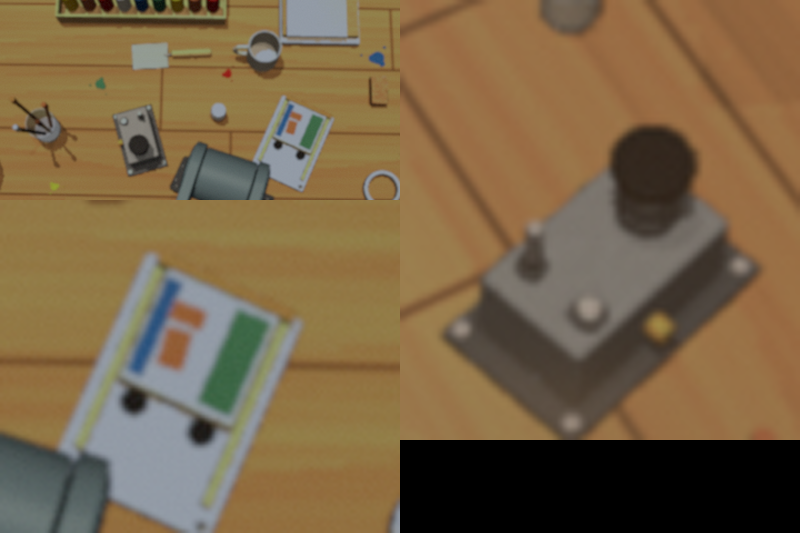

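The panel is flush against the stop (far edge from (165,262) to (290,318) in the lower crop). The pin stands tall at (535,228), the plunger is up, and the bystanders visible haven't moved.

```bash
python3 -c "
from rig import job;print(job.finish_job())"
```

```text
the job is handed in; nothing more can be done
None
```

The panel is snug against the stop, the indicator pin is fully out, the plunger is up, and I've handed the job in at about 24 s of the 54 s allowed.

- **Panel:** I slid it about 54 mm along the holder with the fingertips. At the stop the arm stalled and the push force rose from under 1 N to about 14 N horizontally. Pictures show the panel flush with the stop and square.
- **Pump:** I made six full strokes, each bottoming at about 90 mm and lifting clear to about 127 mm so the plunger came right up in between. The pin still rose on the fifth stroke, when a dark ring appeared at its foot. It did not move on the sixth, so it is fully out.
- **Left alone:** The fingers stayed well clear of the pin and the release button, and the final picture shows no bystander moved. The ink bottle was hidden behind the arm in that picture. The wrist force in the readings stayed under about 27 N.
- **Disagreement:** My predicted pixel for the fully-out pin was about 8 px off the observed one. I put this down to calibration and pump-pose error, and relied on the unchanged sixth stroke and the ring instead.

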